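# Fit a guide plate over its rod and index pin

### The arm

A 6-joint arm with a two-finger parallel gripper is mounted at the origin on a cart in front of the work surface, level with it; the furniture and walls round the work are solid. World frame = base frame: x ahead of the robot, y to its left, z up, the work surface at z = 0. Lengths are in mm, angles in rad, forces in N, time in s.
With the tool pointing down it reaches from about 275 to 825 mm from the base axis. Payload 4.9 kg.
Tool frame: the origin (TCP) lies at the very end of the fingers, on their centre line; the grasp point (between the pads) lies 19 mm behind it; z points along the fingers, y is the direction in which the jaws open and shut (so a half turn about z gives the same grasp; the last joint's range is limited). The gripper opens to 85 mm and grips with 20 to 120 N. Pads are 22 mm wide; open, the fingers measure 114 mm over their backs; the gripper's body (76 mm by 85 mm) begins 54 mm behind the grasp point. The pads swing forward as they close: fully open they stand 13 mm farther back than shut.
Start: joints at [-1.469, 0.326, -0.193, 1.052, 0, 1.437], TCP at [128.502, -534.795, 231.281] pointing down, gripper open.
Joint ranges: [-2.65, 2.65], [-0.97, 1.79], [-1.3, 1.35], [-1.93, 2.1], [-1.47, 1.37], [-3.14, 3.14]. Speed limits (rad/s): [2.57, 2.57, 3.14, 3.14, 3.14, 3.14].

### API

Orientations are given as [roll, pitch, yaw] about the fixed x, y, z axes, in that order (R = Rz(yaw) Ry(pitch) Rx(roll)).
In Python, from bench import bot, solve_ik, imaging gives the robot as it stands. Calls block until the motion is done:
- bot.move_ptp(position, orientation): joint-space move of the TCP to a pose.
- bot.movel(position, rot=None, max_speed=150, threshold=None): straight line of the TCP; rot=None keeps the orientation; max_speed is the mean speed in mm/s. With threshold (N) it stops when the force on the tool has changed by that much, and returns True; else False.
- bot.move_j(angles): joint-space move.
- bot.grip(opening, effort=None): opening from 0.0 (shut) to 1.0 (fully open); effort is the grip in N (None keeps the last); returns when the fingers have stopped.
- bot.dwell(seconds).
- solve_ik(position, orientation): joint angles nearest the present ones, or None.
- bot.get_state(): the state.
- imaging.capture(name): name is "side" or "top" or "wrist"; returns the picture (400x640x3 uint8, blue, green, red); there is no depth.
- imaging.camera_model(name): a dict with "K" (3x3 intrinsics, pixels), "position" and "rotation" of the camera in the world. Camera axes: x right, y up, looking along -z (the intrinsics and any distortion apply to the point x, -y, -z); pixel columns grow to the right and rows downward; lengths in mm; the calibration is good to about 2 mm. A picture is of the moment at which its call begins: read the wrist's pose just before it. camera_model takes no time and is no camera call; for the wrist camera it gives the pose at the moment of the call.
A pose or a line that the arm cannot do raises bot.IKError and nothing moves.
- bot.sign_off(): hands the job in, once; it reports no verdict.
The state is a dict: "t": time; "qpos": joint angles; "joint_velocities": joint speeds; "effort": joint torques, N m; "tcp_pos": TCP position; "orientation": TCP orientation; "contact_force": force on the tool from outside, world axes, zero at the start; "wrist_torque": the same for the moment, N m; "opening": opening from 0.0 (shut) to 1.0 (fully open).
Only numpy, scipy, OpenCV 4.12 (cv2) and the standard library are available. Lean on these libraries where they do the work, as an engineer would, in place of code of your own. Each camera call takes 0.05 s, during which the arm holds its last target.

### The job

Pick up the drilled aluminium guide plate by its upright tab, lower it squarely and gently over the tall guide rod of the steel trimming fixture with its fork towards the index pin, then, pressing only lightly, swing it about the rod until the fork drops over the short pin and the plate lies fully home, flush on the base. The pin is locked at an unmeasured place in its short curved slot, so feel for it and never force the plate (keep below 50 N); let go at the end and leave the other things where they are.

Things in the scene. Friction and masses are not known exactly. Their poses are not given: they have to be found in the camera images.
- tab (a point): Middle of the gripping part of the guide plate's upright tab. The tab is 14 mm thick (along y), 34 mm long (along x) and ends 69 mm above the plate's underside; this point is 52 mm above the underside, which lies on the bench (z = 0) at first. Axes of the plate: z up, x from the hole towards the fork. Plain aluminium, about 0.3 kg.
- hole_foot (a point): The plate's hole: centre of its lower mouth, in the plane of the underside; 45 mm from the tab's middle along the plate's -x, 52 mm below tab. The hole is vertical, 13.5 mm wide, right through a 36 x 36 x 28 mm high bushing block. Axes as the plate.
- fork_foot (a point): The plate's fork: point in the plane of the underside, midway between the prongs, 75 mm from the hole axis, 30 mm from the tab's middle along the plate's +x. The fork is a slot 11 mm wide along x, open at the plate's end. Axes as the plate.
- seat (a point): Where the rod's axis meets the top of the fixture's base (the seat, 14 mm above the cardboard mat it stands on, 19 mm above the bench). The vertical steel rod is 12 mm thick and rises 85 mm above the seat, its last 4 mm tapered to 7 mm. z up; x from the rod towards the middle of the curved slot in which the index pin is locked.
- guide_plate: The whole loose guide plate; origin in its underside, below the middle of the tab; axes as tab. Apart from bushing block and tab it is 10 mm thick; its forked end (x = +8 to +49 mm) is 84 mm wide. Off the pin, a prong rides on the pin's tip, underside 10 mm above the seat; with the slot within about 0.02 rad of the pin it drops to the seat.
- fixture: The whole fixed steel fixture (base 144 x 104 mm, rod, pin); origin on the rod's axis, 14 mm below seat; same axes. The index pin is 8 mm thick, 10 mm high over the seat (last 3 mm tapered to 4 mm), 75 mm from the rod's axis, in a direction up to 0.2 rad either side of the x axis: not measured, but locked so that it does not give.
- workpiece: Bystander: cast aluminium housing half, 60 x 110 x 28 mm, origin under its centre. To be left alone.
- block_a: Bystander: dark clamp block, 24 x 60 x 29 mm, origin under its centre. To be left alone.
- block_b: Bystander: dark clamp block, 25 x 52 x 21 mm, origin under its centre. To be left alone.

How it is judged (in metres and radians):
On the way, in this order (a step that is already met when the one before it is completed fails the run):
1. the plate is threaded on the rod, square, its lower face at least 15 mm below the rod's top (horizontal distance between hole_foot and seat below 0.003 m and z of hole_foot in the frame of seat below 0.07 m and angle between tab's own z axis and vertical below 0.1 rad), for 0.1 s.
2. the plate is home on the base with the fork over the pin (z of each of hole_foot, fork_foot in the frame of seat below 0.002 m and horizontal distance between hole_foot and seat below 0.003 m), for 0.2 s.
At the end, for the whole second after the job is handed in: The guide plate is on the rod (hole within 3 mm of the rod's axis), its underside within 2 mm of the seat at the hole and at the fork, within 0.03 rad of level, fork on the pin's side (its point at least 70 mm from the rod along the fixture's x, that is over the pin), at rest and released (all of step 2 and x of fork_foot in the frame of seat above 0.07 m and angle between tab's own z axis and vertical below 0.03 rad and linear speed of guide_plate below 0.01 m/s); the robot touches nothing.
It fails at once if the plate is forced against the fixture with more than 50 N (contact force between guide_plate and fixture above 50 N).
It fails at once if a bystander is shifted by more than 20 mm (distance of any of workpiece, block_a, block_b from where it was at the start of the episode above 0.02 m).
It also fails if it takes over 72 s, if anything falls off the work surface, if the arm or the gripper's body presses on something with over 40 N, if the wrist force passes 120 N, or if a joint passes its speed limit or range.

## Working session

There is one attempt and no reset: what is moved stays moved. The work goes in short steps, each a Python script; the robot and the scene stay as the last script left them, time stands still between calls to the robot, and variables do not carry over. Pictures are saved under pics/ and viewed, and the job is handed in when it is done.

```bash
ls; mkdir -p pics
python3 - <<'E'
from bench import bot, imaging
import cv2
s=bot.get_state();print(s)
for n in("side","top","wrist"):
    im=imaging.capture(n);cv2.imwrite(f"pics/{n}0.png",im);print(n,imaging.camera_model(n))
E
```

```text
pics
{'t': 0.0, 'qpos': array([-1.46918576e+00,  3.26904065e-01, -1.93564841e-01,  1.05200164e+00,
        1.45072825e-05,  1.43663062e+00]), 'joint_velocities': array([ 0.00024514, -0.00141769,  0.00057608,  0.00046874,  0.00100184,
        0.00122707]), 'effort': array([ 1.41347158e-06, -4.43401515e+01,  2.62438327e+01,  1.54118804e-02,
       -1.99183869e-04, -7.52741698e-06]), 'tcp_pos': array([ 128.45444551, -534.20471023,  230.53074153]), 'orientation': array([-3.13993542e+00, -2.38326131e-04,  2.35776065e-01]), 'contact_force': array([-0.09126488,  0.80500042, -0.415583  ]), 'wrist_torque': array([-0.02789181, -0.03555807, -0.02768839]), 'opening': 0.998866926523009}
side {'K': array([[511.04120503,   0.        , 316.30950242],
       [  0.        , 511.04120503, 199.5078612 ],
       [  0.        ,   0.        ,   1.        ]]), 'position': array([445.45089288, 926.10320059, 766.99189186]), 'rotation': array([ 8.28934611e-01, -2.23816179e-03, -2.96690114e+00])}
top {'K': array([[445.73156549,   0.        , 317.7803948 ],
       [  0.        , 445.73156549, 197.05670108],
       [  0.        ,   0.        ,   1.        ]]), 'position': array([ 523.23283954,  195.97134901, 1079.06894346]), 'rotation': array([ 0.06060635, -0.02195986, -1.58806001])}
wrist {'K': array([[283.63026453,   0.        , 318.8989547 ],
       [  0.        , 283.63026453, 195.64512625],
       [  0.        ,   0.        ,   1.        ]]), 'position': array([ 198.62239615, -517.72682762,  373.72962584]), 'rotation': array([-0.28206299,  0.00212075, -1.33411421])}
```

View pics/top0.png

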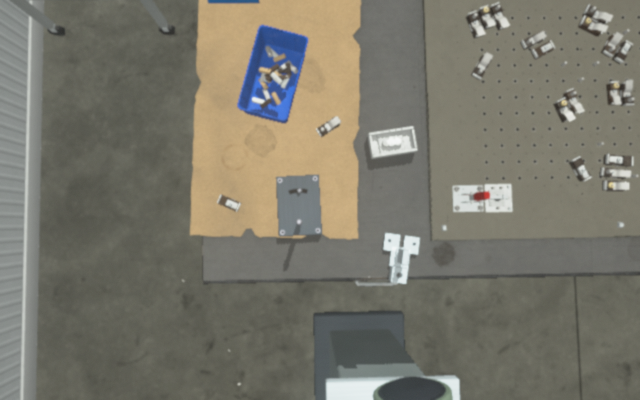

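View pics/side0.png

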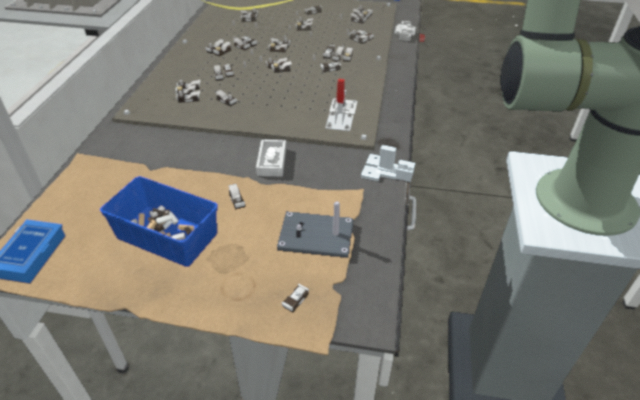

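View pics/wrist0.png

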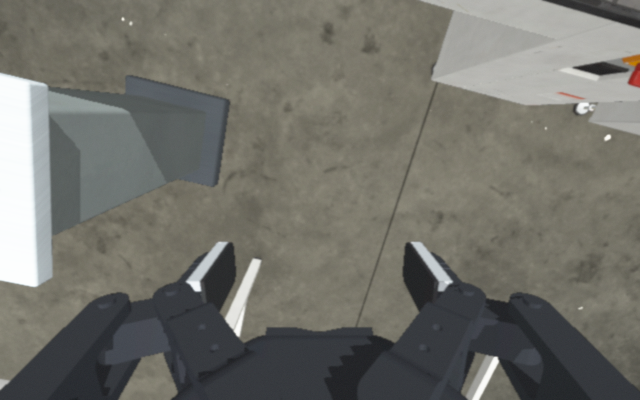

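The top view shows the fixture near (299,205), with its rod at about (298,222) and slot at about (298,190). The plate is near (400,258). I'll zoom in on both.

```bash
cat > h.py <<'E'
import numpy as np, cv2
from scipy.spatial.transform import Rotation as Ro
from bench import bot, imaging, solve_ik
def ray(m,u,v):
    d=np.array([(u-m['K'][0,2])/m['K'][0,0],-(v-m['K'][1,2])/m['K'][1,1],-1.])
    return np.array(m['position']),Ro.from_euler('xyz',m['rotation']).apply(d)
def onz(m,u,v,z):
    p,d=ray(m,u,v);return p+d*(z-p[2])/d[2]
def proj(m,P):
    c=Ro.from_euler('xyz',m['rotation']).inv().apply(np.array(P,float)-m['position'])
    return np.array([m['K'][0,0]*c[0]/-c[2]+m['K'][0,2], m['K'][1,1]*-c[1]/-c[2]+m['K'][1,2]])
def tri(m1,a,m2,b):
    p,d=ray(m1,*a);q,e=ray(m2,*b);d=d/np.linalg.norm(d);e=e/np.linalg.norm(e)
    s=np.linalg.lstsq(np.c_[d,-e],q-p,rcond=None)[0]
    A=p+d*s[0];B=q+e*s[1];return (A+B)/2,np.linalg.norm(A-B)
E
python3 - <<'E'
from h import *
t=cv2.imread('pics/top0.png');s=cv2.imread('pics/side0.png')
a=cv2.resize(t[165:295,265:435],None,fx=4.5,fy=4.5,interpolation=cv2.INTER_CUBIC);cv2.imwrite('pics/topz.png',a)
b=cv2.resize(s[135:265,265:425],None,fx=4.5,fy=4.5,interpolation=cv2.INTER_CUBIC);cv2.imwrite('pics/sidez.png',b)
m=imaging.camera_model('top')
for px in((298,222),(400,240),(400,278),(298,190)):print(onz(m,*px,10))
E
```

```text
[528.66964933 219.7463125   10.        ]
[481.36003338 -24.12472194  10.        ]
[391.05329812 -21.55173986  10.        ]
[605.45164981 218.62692455  10.        ]
```

View pics/topz.png

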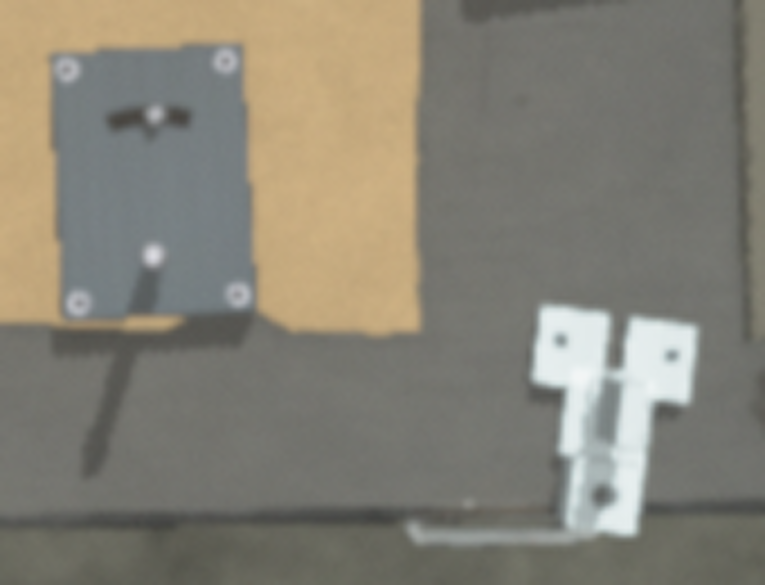

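View pics/sidez.png

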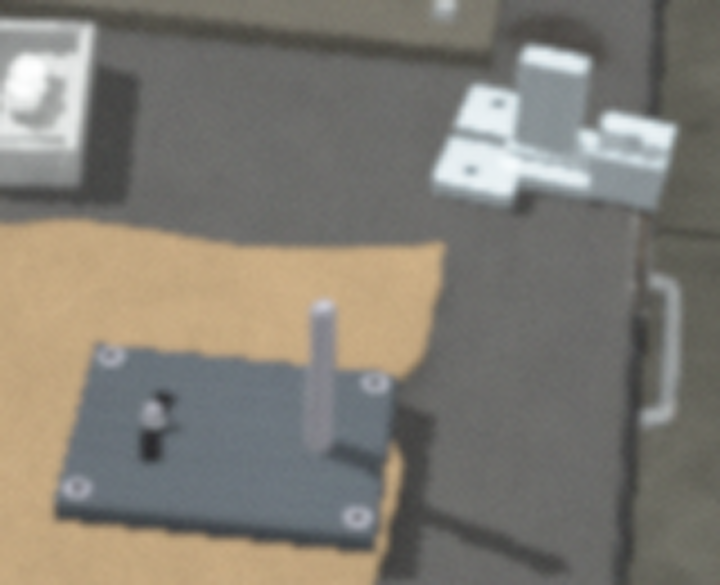

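The zoomed top crop shows the rod tip at (152,255), the pin tip at (155,115), four base screws, the plate's bushing hole at (603,494) and two prong holes at (560,341) and (671,356). Next I convert these to world coordinates and check the sizes.

Run:
```python
from h import *
m=imaging.camera_model('top');ms=imaging.camera_model('side')
u=lambda x,y:(265+(x+.5)/4.5-.5,165+(y+.5)/4.5-.5)
us=lambda x,y:(265+(x+.5)/4.5-.5,135+(y+.5)/4.5-.5)
P=lambda n,x,y,z:print(n,onz(m,*u(x,y),z).round(1))
P('rodtip',152,255,104);P('pin',155,115,29)
for c in((66,69),(226,61),(237,294),(79,302)):P('scr',*c,19)
for c in((52,52),(243,44),(254,316),(62,320)):P('corner',*c,19)
P('hole',603,494,28);P('h1',560,341,10);P('h2',671,356,10);
for c in((541,306),(609,314),(626,318),(697,326)):P('forkend',*c,10)
print(tri(m,u(152,255),ms,us(323,306)), tri(m,u(155,115),ms,us(153,408)),tri(m,u(603,494),ms,us(630,142)))
for q in((540,45),):pass
for c in((533,48),(590,55),(588,73),(518,68)):print('tabtop side',onz(ms,*us(*c),69).round(1))
```

```text
rodtip [529.8 216.8 104. ]
pin [603.6 215.7  29. ]
scr [629.5 262.7  19. ]
scr [632.5 177.8  19. ]
scr [509.  174.1  19. ]
scr [506.3 257.3  19. ]
corner [638.7 270.   19. ]
corner [641.4 168.7  19. ]
corner [497.3 165.4  19. ]
corner [497.  266.4  19. ]
hole [401.7 -14.9  28. ]
h1 [480.9   2.3  10. ]
h2 [471.9 -56.9  10. ]
forkend [499.7  11.9  10. ]
forkend [494.8 -24.4  10. ]
forkend [492.5 -33.4  10. ]
forkend [487.6 -71.4  10. ]
(array([530.02693641, 216.78722255, 105.37325402]), np.float64(0.5738642118168371)) (array([604.48728461, 215.86838518,  29.71158182]), np.float64(1.9833958439873343)) (array([402.65922155, -14.51333807,  29.40496456]), np.float64(1.5031135996739138))
tabtop side [457.9 -31.8  69. ]
tabtop side [429. -31.  69.]
tabtop side [429.1 -15.7  69. ]
tabtop side [464.  -13.6  69. ]
```

The measured points agree with the given sizes: the pin is 74 mm from the rod and the rod tip triangulates to z=105. The plate yaw is about -0.151, with the hole at (402,-15). Now I'll take a close wrist view with tool x along the plate's -x.

Run:
```python
from h import *
yaw=np.pi-0.151
print(solve_ik([446,-22,140],[np.pi,0,yaw]),solve_ik([603,215,120],[np.pi,0,np.pi]))
bot.move_ptp([446,-22,140],[np.pi,0,yaw])
s=bot.get_state();print(s['t'],s['tcp_pos'],s['orientation'])
m=imaging.camera_model('wrist');im=imaging.capture('wrist');cv2.imwrite('pics/w1.png',im)
print(m['position'],m['rotation'],proj(m,[402,-15,28]))
np.savez('w1.npz',**m)
```

```text
[-0.21486497  0.22874436 -0.58605791  0.75599406  0.         -0.06386497] [ 0.22727662  0.57672792 -0.09191339  0.90215502  0.          0.22727662]
2.3333 [446.34917217 -22.66278188 140.16414233] [-3.14139453e+00  5.40595452e-04  2.98925906e+00]
[378.17376344 -11.586173   283.15298207] [-2.80838938e-01 -1.80448131e-04  1.41937618e+00] [319.09402087 142.04173427]
```

View pics/w1.png

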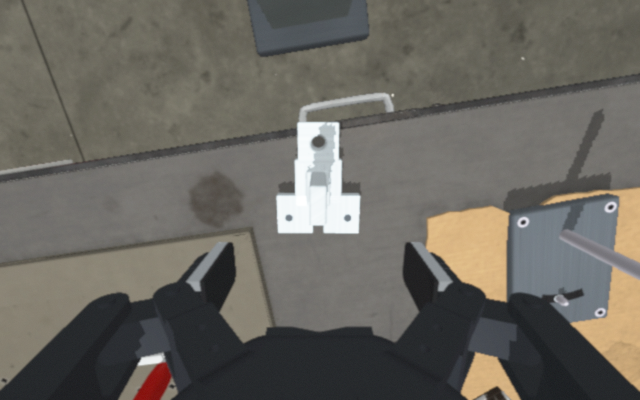

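The wrist view shows the hole at about (318.5,142), against a predicted (319.1,142.0). The prong holes are near (289,217) and (347,217), and the plate is square in the picture. I'll refine these with blob centroids.

Run:
```python
from h import *
im=cv2.imread('pics/w1.png');g=cv2.cvtColor(im,cv2.COLOR_BGR2GRAY)
m=dict(np.load('w1.npz'))
def cen(x,y,r,t):
    p=255-g[y-r:y+r+1,x-r:x+r+1].astype(float);w=np.clip(p-(255-t),0,None)
    yy,xx=np.mgrid[y-r:y+r+1,x-r:x+r+1];return (w*xx).sum()/w.sum(),(w*yy).sum()/w.sum()
h=cen(318,142,9,110);a=cen(289,217,5,170);b=cen(347,217,5,170)
H,A,B=onz(m,*h,28),onz(m,*a,10),onz(m,*b,10);d=A-B
print(h,a,b,H,A,B,np.linalg.norm(d[:2]))
M=(A+B)/2-H;print(np.arctan2(M[1],M[0]), np.arctan2(d[1],d[0])-np.pi/2,np.linalg.norm(M[:2]))
cv2.imwrite('pics/w1z.png',cv2.resize(im[110:250,250:390],None,fx=4,fy=4,interpolation=cv2.INTER_CUBIC))
```

```text
(np.float64(318.1875), np.float64(141.38733552631578)) (np.float64(288.50947368421055), np.float64(217.5063157894737)) (np.float64(347.2113659022931), np.float64(217.59222333000997)) [401.31210531 -15.70882415  28.        ] [474.43019472 -57.73670489  10.        ] [483.60441865   1.73897103  10.        ] 60.17908615387303
-0.1568630391311984 -3.2946381240669034 78.67110950765914
```

View pics/w1z.png

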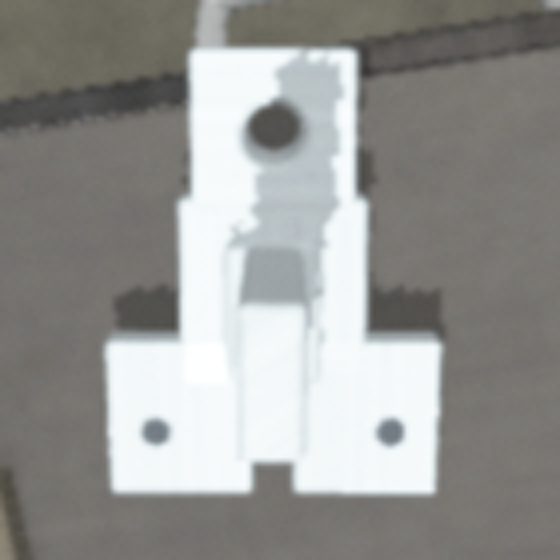

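Plate yaw is about -0.155, with the tab at (446.1,-22.4). Now I grasp it, lift it, and look.

Run:
```python
from h import *
yaw=np.pi-0.155
bot.movel([446.1,-22.4,90],[np.pi,0,yaw])
print(bot.movel([446.1,-22.4,33],max_speed=80,threshold=12))
s=bot.get_state();print(s['tcp_pos'],s['contact_force'])
bot.grip(0.0,60)
s=bot.get_state();print(s['opening'],s['tcp_pos'],s['contact_force'])
bot.movel([446.1,-22.4,150],max_speed=80)
s=bot.get_state();print(s['t'],s['opening'],s['tcp_pos'],s['orientation'],s['contact_force'],s['wrist_torque'])
m=imaging.camera_model('wrist');im=imaging.capture('wrist');cv2.imwrite('pics/w2.png',im);np.savez('w2.npz',**m)
cv2.imwrite('pics/s2.png',imaging.capture('side'))
```

```text
False
[446.50252231 -22.45731214  33.37870663] [ 0.73168232 -0.10608278  0.70945499]
0.15938514986176297 [446.29075122 -22.56112096  33.20251482] [-0.91199323 -1.13316032  3.40958342]
5.9917 0.1577547442227241 [445.72481498 -22.30593859 149.51931996] [ 3.14151244e+00 -1.00054618e-03  2.98658800e+00] [ 0.77419903 -0.41990142 -2.72398051] [ 0.00574764  0.03627314 -0.02946159]
```

View pics/w2.png

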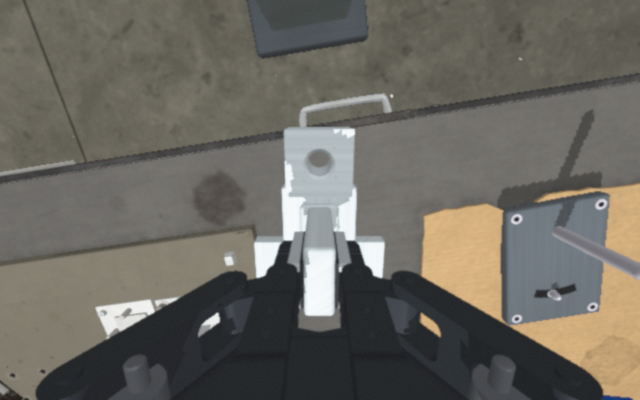

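View pics/s2.png

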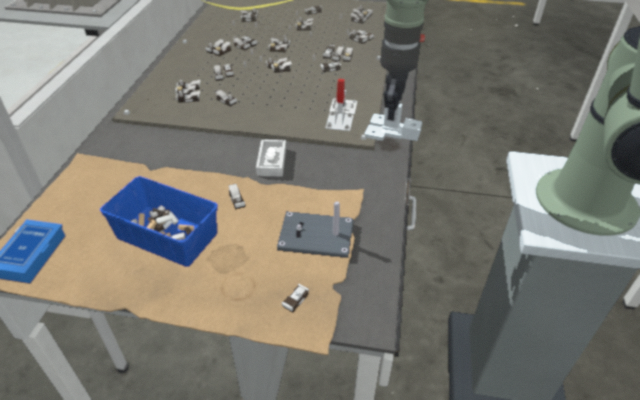

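The plate is held square in the pads, with the hole at (319,160) in the wrist view. The side view confirms it's level. Next I view the fixture from 110 mm to the side, then from close up past the rod.

Run:
```python
from h import *
yaw=np.pi-0.015
rod=np.array([529.8,216.8]);ax=np.array([np.cos(.015),-np.sin(.015)])
for k,(off,z) in enumerate((((20,-110),190),((40,0),165))):
    p=rod+off+45*ax
    bot.move_ptp([*p,z],[np.pi,0,yaw]) if k==0 else bot.movel([*p,z])
    bot.dwell(.3)
    s=bot.get_state();m=imaging.camera_model('wrist');im=imaging.capture('wrist')
    cv2.imwrite(f'pics/w{3+k}.png',im);np.savez(f'w{3+k}.npz',**m,tcp=s['tcp_pos'],ori=s['orientation'])
    print(s['t'],s['tcp_pos'],s['orientation'],s['contact_force'],proj(m,[*rod,104]),proj(m,[*(rod+75*ax),29]))
```

```text
7.2083 [594.34725029 105.23613889 190.09172065] [-3.14149396e+00 -2.25704304e-04  3.12520791e+00] [ 0.64991743  0.50914317 -3.68165368] [460.10707642 117.53450638] [418.34201838 187.0429196 ]
8.475 [614.93932915 215.42596422 165.29866254] [-3.14156470e+00  3.12026462e-04  3.12558132e+00] [-0.34335286 -0.50271329 -2.56518239] [318.2121714   88.91513796] [318.40251968 174.81699367]
```

View pics/w3.png

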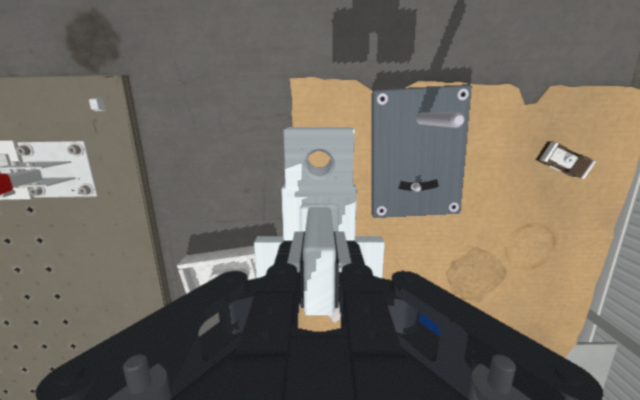

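View pics/w4.png

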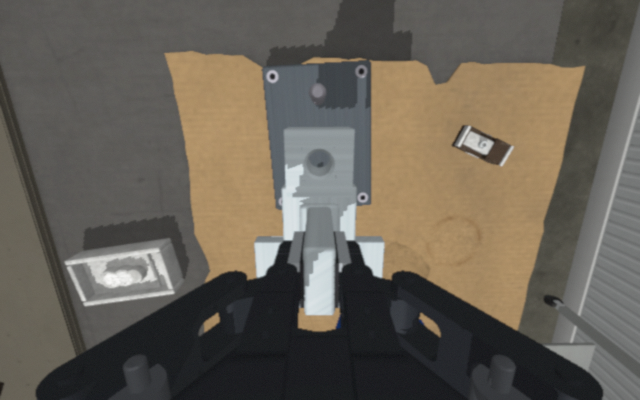

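Run:
```python
from h import *
a=cv2.imread('pics/w4.png')[60:185,255:385];b=cv2.imread('pics/w3.png')[75:225,360:480]
cv2.imwrite('pics/w4z.png',cv2.resize(a,None,fx=4.5,fy=4.5,interpolation=cv2.INTER_CUBIC))
cv2.imwrite('pics/w3z.png',cv2.resize(b,None,fx=4,fy=4,interpolation=cv2.INTER_CUBIC))
```

```text
(no output)
```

View pics/w4z.png

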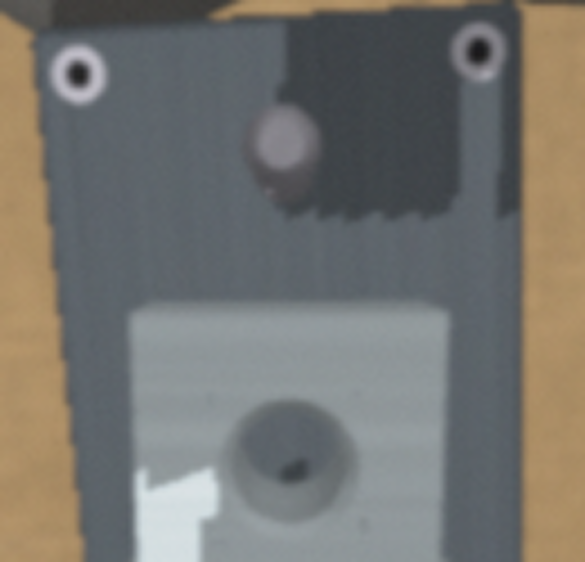

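View pics/w3z.png

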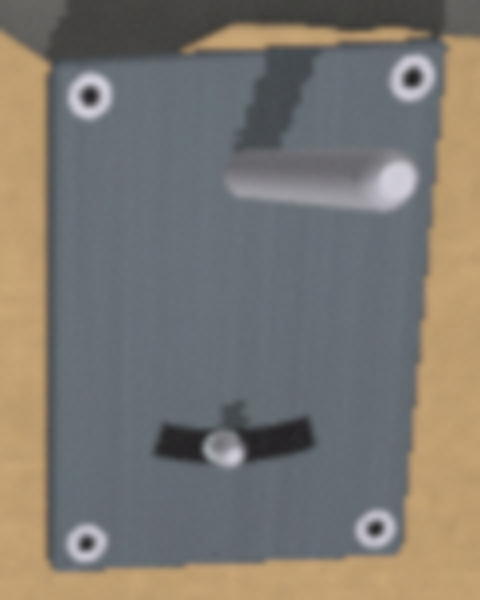

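Run:
```python
from h import *
m4=dict(np.load('w4.npz'));m3=dict(np.load('w3.npz'));mt=imaging.camera_model('top')
u=lambda x,y,x0,y0,k:(x0+(x+.5)/k-.5,y0+(y+.5)/k-.5)
tip4=onz(m4,*u(283,140,255,60,4.5),104);tcp=m4['tcp']
hole=onz(m4,*u(291,461,255,60,4.5),tcp[2]-33+28)
print('tip4',tip4,'hole',hole,'tcp',tcp,'hole-tcp',hole-tcp,'need',tip4-hole)
tip3=onz(m3,*u(397,180,360,75,4),104);pin=onz(m3,*u(226,448,360,75,4),29)
foot=onz(m3,*u(236,172,360,75,4),19)
S=[onz(m3,*u(*c,360,75,4),19) for c in((90,96),(413,77),(376,529),(86,543))]
print('tip3',tip3,'foot',foot,'pin',pin,'scr',*S)
for n,r in(('tip',tip3),('foot',foot)):
    d=pin-r;print(n,np.hypot(*d[:2]),np.arctan2(d[1],d[0]))
a=(S[3]+S[2]-S[0]-S[1]);print('fix yaw',np.arctan2(a[1],a[0]))
s2=onz(m4,*u(79,73,255,60,4.5),19),onz(m4,*u(479,51,255,60,4.5),19);print(s2)
```

```text
tip4 [530.94202201 216.29940349 104.        ] hole [570.33942849 216.81747034 160.29866254] tcp [614.93932915 215.42596422 165.29866254] hole-tcp [-44.59990066   1.39150612  -5.        ] need [-39.39740647  -0.51806685 -56.29866254]
tip3 [531.36172798 216.03034879 104.        ] foot [530.80881225 213.32817419  19.        ] pin [604.2759042  213.18435249  29.        ] scr [510.96431321 173.45442749  19.        ] [507.56271456 257.61010847  19.        ] [631.92911989 262.34379681  19.        ] [634.92179636 178.00163077  19.        ]
tip 72.9696977424224 -0.03901233560608409
foot 73.46723272007465 -0.0019576318079857803
fix yaw 0.037356752255507594
(array([510.77704388, 173.3740247 ,  19.        ]), array([507.76796839, 257.3752599 ,  19.        ]))
```

By same-camera measurement, the hole needs to move (-39.4,-0.5) mm to sit over the rod tip. The pin's world direction comes out between -0.04 and -0.009 depending on the view. I'll move over the rod, lower to just above it, and check before threading.

Run:
```python
from h import *
yaw=np.pi-0.015
bot.movel([575.4,215.6,165],[np.pi,0,yaw],max_speed=60)
print(bot.movel([575.4,215.6,144],max_speed=40,threshold=8));bot.dwell(.3)
s=bot.get_state();m=imaging.camera_model('wrist');im=imaging.capture('wrist');sd=imaging.capture('side')
np.savez('w5.npz',**m,tcp=s['tcp_pos'])
print(s['t'],s['tcp_pos'],s['orientation'],s['contact_force'],s['wrist_torque'])
a=cv2.resize(im[110:210,255:385],None,fx=4.5,fy=4.5,interpolation=cv2.INTER_CUBIC)
b=cv2.resize(sd[160:260,265:385],None,fx=4.5,fy=4.5,interpolation=cv2.INTER_CUBIC)[:, :]
cv2.imwrite('pics/w5z.png',a);cv2.imwrite('pics/s5z.png',b)
```

```text
False
10.3083 [575.57524498 215.619697   144.2626722 ] [3.14145892e+00 4.60380904e-04 3.12659160e+00] [-0.5687153  -0.52984059 -3.39483684] [ 0.02612496 -0.00749363  0.01074558]
```

View pics/w5z.png

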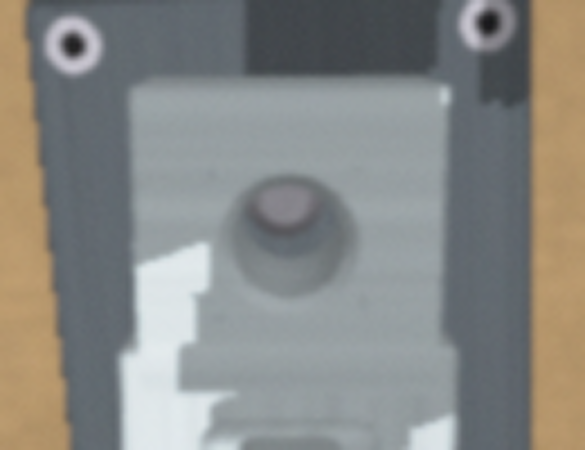

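View pics/s5z.png

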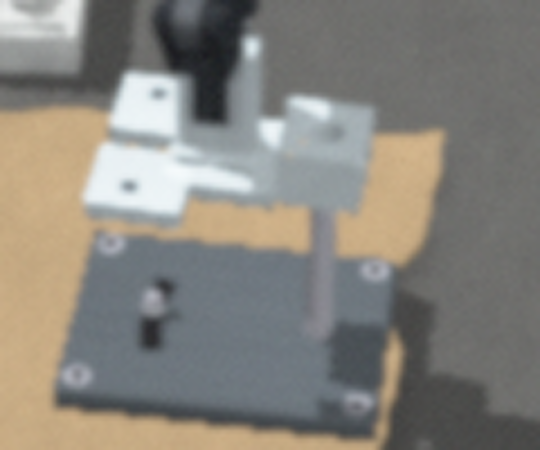

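The rod tip is visible through the hole at about (284,204) in the crop, with the mouth centre at (290,236). I'll compute what's left to correct.

Run:
```python
from h import *
m=dict(np.load('w5.npz'));u=lambda x,y:(255+(x+.5)/4.5-.5,110+(y+.5)/4.5-.5)
print(onz(m,*u(285,204),104),onz(m,*u(290,236),139))
mt=imaging.camera_model('side')
```

```text
[532.09654152 216.17007911 104.        ] [530.97284586 216.86064144 139.        ]
```

```bash
cat >> h.py <<'E'
def st(n=3):
    L=[]
    for _ in range(n):
        L.append(bot.get_state());bot.dwell(.02)
    return L[-1]['t'],np.mean([l['tcp_pos'] for l in L],0).round(2),np.mean([l['contact_force'] for l in L],0).round(1),np.mean([l['wrist_torque'] for l in L],0).round(2),L[-1]['opening']
E
python3 - <<'E'
from h import *
p=[576.2,215.1]
bot.movel([*p,144],max_speed=20);print(st())
for z in (134,127,120):
    r=bot.movel([*p,z],max_speed=20,threshold=7);print(r,z,st())
    if r:break
E
```

```text
(10.6917, array([576.27, 215.07, 144.01]), array([-0.1,  0. , -2.9]), array([ 0.05,  0.  , -0.02]), 0.1554818022887462)
False 134 (11.3917, array([576.22, 215.1 , 133.99]), array([-0.2,  0.2, -2.6]), array([-0.01, -0.01, -0.01]), 0.15811875071161724)
False 127 (11.9417, array([576.03, 215.05, 126.78]), array([-1.1,  0.5, -3.6]), array([-0.03,  0.12, -0.01]), 0.1572428241893624)
False 120 (12.4917, array([576.03, 215.06, 119.75]), array([-1.1, -0.2, -4. ]), array([-0.03,  0.23,  0.  ]), 0.1522662202514008)
```

The plate is threaded, with a small -x side load of about 1 N. I'll ease x by 0.4 mm and go down to just above the pin's height.

Run:
```python
from h import *
p=[575.8,215.1]
bot.movel([*p,120],max_speed=20);print(st())
for z in (105,90,77,68):
    r=bot.movel([*p,z],max_speed=25,threshold=7);print(r,z,st())
    if r:break
```

```text
(12.7917, array([575.97, 215.13, 120.14]), array([-0.4, -0.2, -3.5]), array([-0.05,  0.09, -0.01]), 0.15652838428218938)
False 105 (13.5917, array([575.92, 215.12, 105.06]), array([-0.1,  0.1, -3.1]), array([-0.03,  0.04,  0.01]), 0.15349671035484241)
False 90 (14.3917, array([575.93, 215.13,  90.07]), array([ 0.1, -0.2, -3.1]), array([-0.02,  0.04,  0.01]), 0.15405954194377136)
False 77 (15.1083, array([575.91, 215.12,  76.99]), array([ 0. , -0.4, -3. ]), array([-0.01,  0.01,  0.01]), 0.15873368703134685)
False 68 (15.6667, array([575.87, 215.13,  67.89]), array([-0.1,  0.1, -3.4]), array([-0.01, -0.04, -0.01]), 0.1550793938353111)
```

No load in the hole. Now I lower gently at -0.015 and feel for contact: about z 62 means riding on the pin, about z 52 means home.

Run:
```python
from h import *
p=[575.8,215.1]
for z in (64,58,53.5):
    r=bot.movel([*p,z],max_speed=8,threshold=4);print(r,z,st())
    if r:break
```

```text
False 64 (16.3667, array([575.84, 215.13,  64.01]), array([-0.7, -0.1, -3.3]), array([-0.01, -0.02,  0.  ]), 0.1532488014915411)
False 58 (17.3167, array([575.85, 215.1 ,  58.05]), array([-0.4, -0.2, -3.1]), array([ 0.  , -0.  ,  0.03]), 0.152651581914249)
False 53.5 (18.075, array([575.81, 215.11,  53.49]), array([ 0. ,  0.2, -3.1]), array([ 0.01, -0.03,  0.01]), 0.1526949466354537)
```

It went past the pin's tip height with no load. I continue to contact with the seat.

Run:
```python
from h import *
p=[575.8,215.1]
r=bot.movel([*p,48],max_speed=5,threshold=5);print(r,st())
im=imaging.capture('side');cv2.imwrite('pics/s6z.png',cv2.resize(im[160:260,265:385],None,fx=5,fy=5,interpolation=cv2.INTER_CUBIC))
im=imaging.capture('wrist');cv2.imwrite('pics/w6.png',im)
```

```text
True (18.675, array([575.86, 215.1 ,  51.82]), array([-0.1, -0.4,  6.3]), array([ 0.02,  0.05, -0.02]), 0.1559570692030911)
```

View pics/s6z.png

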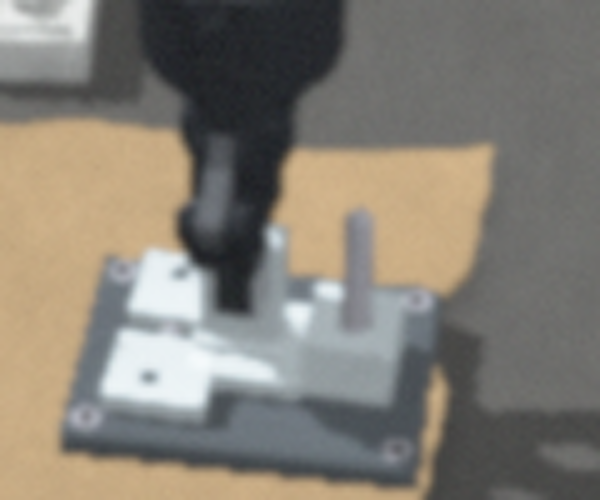

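View pics/w6.png

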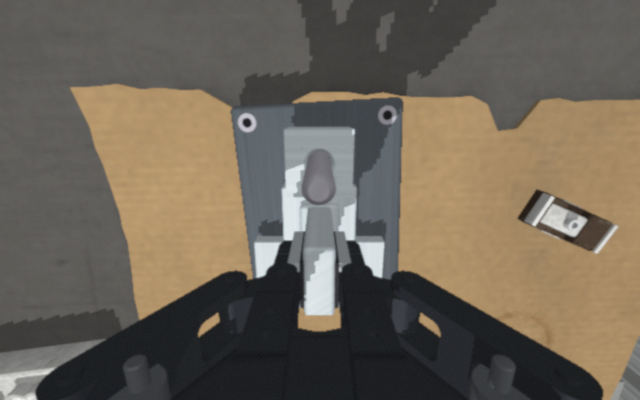

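First contact came at z 51.8 (52 expected for home) with a force change of about 9 N. The side crop shows the pin in the fork slot near (170,328) and the plate flat on the base. I'll release and retreat upward.

Run:
```python
from h import *
bot.grip(0.6);print(st())
bot.movel([575.8,215.1,150],max_speed=60);print(st())
m=imaging.camera_model('wrist');im=imaging.capture('wrist');np.savez('w7.npz',**m);cv2.imwrite('pics/w7.png',im)
bot.move_ptp([450,0,250],[np.pi,0,np.pi]);print(st())
for n,(y,x) in(('side',(160,265)),('top',(165,255))):
    im=imaging.capture(n);cv2.imwrite(f'pics/{n}8z.png',cv2.resize(im[y:y+100,x:x+120],None,fx=5,fy=5,interpolation=cv2.INTER_CUBIC))
```

```text
(19.275, array([574.24, 214.71,  50.12]), array([-0. , -0.3, -0.1]), array([-0.03,  0.02, -0.01]), 0.5961262972408894)
(21.1333, array([575.55, 215.04, 149.6 ]), array([-0.1, -0.4,  0.5]), array([-0.05, -0.  ,  0.  ]), 0.5987553695908933)
(22.275, array([450.59,   0.47, 249.74]), array([0.4, 0.2, 0.3]), array([0.04, 0.01, 0.  ]), 0.6001256111925365)
```

View pics/w7.png

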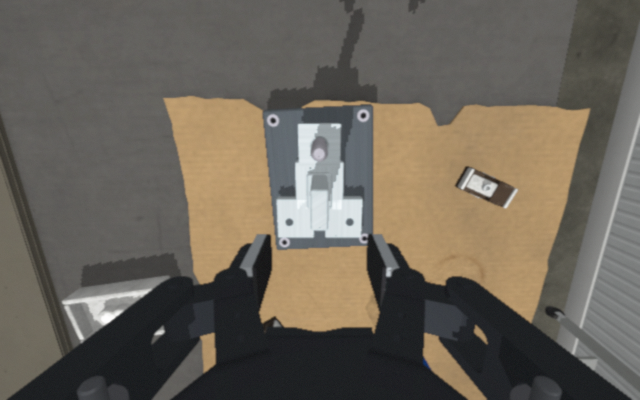

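View pics/side8z.png

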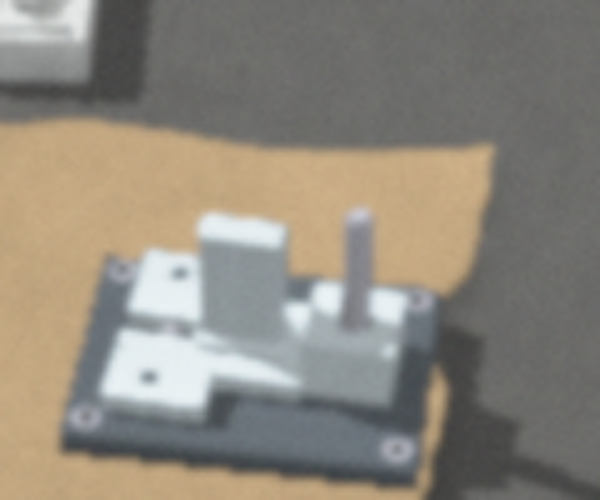

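View pics/top8z.png

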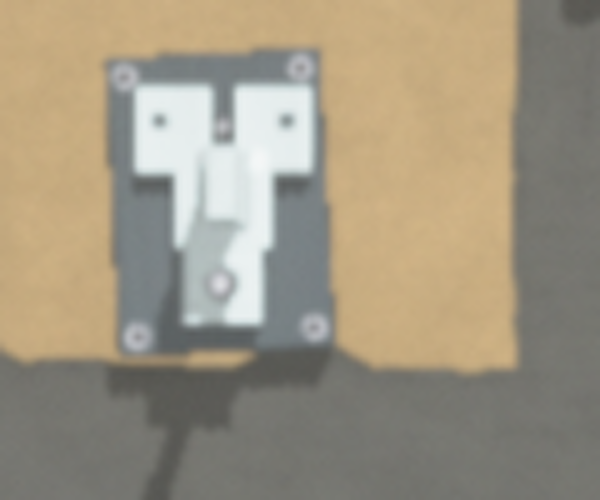

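The top crop shows the pin's tip inside the fork slot at (223,126), with the rod through the hole at (219,284). I'll check prong height by triangulation (29 expected), then hand in.

Run:
```python
from h import *
mt=imaging.camera_model('top');ms=imaging.camera_model('side')
t=lambda x,y:(255+(x+.5)/5-.5,165+(y+.5)/5-.5)
s=lambda x,y:(265+(x+.5)/5-.5,160+(y+.5)/5-.5)
print(tri(mt,t(159,121),ms,s(149,377)),tri(mt,t(287,121),ms,s(180,273)))
bot.sign_off()
```

```text
(array([607.50299535, 245.48361558,  31.41246921]), np.float64(0.8865303496936857)) (array([606.80170958, 185.25035959,  31.31949186]), np.float64(1.3429078262026948))
the job is handed in; nothing more can be done
```

The guide plate is on the rod with its fork over the index pin, flush on the base by every check I made. It is released and the job is handed in at about 22 s of the 72 s allowed.

**How it went:**
- I gripped the plate by its tab with 60 N.
- I aligned the hole to the rod tip using the wrist camera and threaded it with about 1 N of side load.
- I turned the fork to the pin direction seen in the images, about -0.015 rad in world axes. It dropped over the pin on the way down, so no swing was needed.

**Last checks:**
- **Seating:** the plate met the seat at tool height 51.8 mm, against 52 expected. The tool force changed by about 9 N there.
- **Fit:** the final pictures show the pin inside the fork slot and the rod through the hole.
- **Release:** the gripper was clear and the force on the tool read about zero.
- **Bystanders:** I did not measure these again. The arm did not go near them, and those in view looked unmoved.

**Where measurements disagreed:**
- **Prong height:** the tops triangulated to 31.4 and 31.3 mm, against 29 expected. That is about the camera error: the rod tip also read 1.4 mm high at the start. The two sides are equal, and riding on the pin would have read about 39 mm.
- **Pin direction:** estimates from different views ranged from about -0.04 to 0 rad. The plate seated on the value I used.

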